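# Collect a specimen pot from a two-door pass box

## Robot

A 6-joint arm with a two-finger parallel gripper is mounted at the origin on a cart in front of the work surface, level with it; the furniture and walls round the work are solid. World frame = base frame: x ahead of the robot, y to its left, z up, the work surface at z = 0. Lengths are in m, angles in degrees, forces in N, time in s.
With the tool pointing down it reaches from about 0.325 to 0.85 m from the base axis. Payload 4.4 kg.
Tool frame: the origin (TCP) lies at the very end of the fingers, on their centre line; the grasp point (between the pads) lies 19 mm behind it (arm.grip_depth is the z of the grasp point in the tool frame, in m); z points along the fingers, y is the line along which they close (so a half turn about z gives the same grasp; the last joint's range is limited). The gripper opens to 94 mm and grips with 3 to 60 N. Pads are 16 mm wide; open, the fingers measure 119 mm over their backs; the gripper's body (75 mm by 177 mm) begins 78 mm behind the grasp point.
Start: joints at [-72.852, 11.837, 88.321, -0, 79.842, -8.623], TCP at [0.25, -0.518, 0.205] pointing down, gripper open.
Joint ranges: [-156.59, 156.59], [-49.26, 127.26], [12.9, 141.05], [-63.56, 243.56], [4.71, 150.69], [-161.64, 161.64]. Speed limits (degrees/s): [159.86, 159.86, 180, 180, 180, 180].

## Interface

Orientations are given as a 3x3 rotation matrix whose columns are the frame's x, y, z axes.
In Python, from bench import status, viewer, workorder, arm gives the robot as it stands. The module is installed in compiled form; this text tells all that it offers.
- The arm moves only by the tool carry_out, never from a script. Its argument "moves" is a list of rows, each a list of 3 entries, a list of its own where there are three numbers: the shift along the tool's x, y, z in m, then the turn, a rotation vector about the tool's x, y, z in degrees, then the gripper's target within -1 to 1 (shut at 1, half-way at 0, fully open at -1). A call has 1 to 12 rows; each row is the pose to reach, as a shift and turn from the pose commanded when the call began, along the tool's axes at that moment; what a row does not reach only later rows make up. A row lasts 1/12 s, in which the tool goes at most 41.7 mm and 7.16 degrees, less where a joint would pass 70% of its speed; a pose out of reach is approached as far as the arm can. A call with a gripper value outside its range is refused whole. The fingers move at their own pace and stop on an object; the grip force is fixed at half the most. Time passes only in rows, so rows that repeat a pose let the fingers close. It gives the time, the measured TCP pose, the force, the opening and the grip force at its end, in the units of the state.
- status.state(): the state, without advancing time (a new reading comes with each control period).
- viewer.capture(name): name is "scene" or "top" or "wrist"; returns the picture (384x512x3 uint8, red, green, blue); there is no depth.
- viewer.camera_params(name): a dict with "fov_y" (degrees; the focal length in pixels is half the picture's height over the tangent of half this angle, whatever the lens; pixels are square), "cx", "cy" (the principal point, pixels), "origin" and "orientation" of the camera in the world; the wrist camera has in their place "hand_eye" (4x4, takes a point from camera to tool coordinates, whose origin is the TCP and whose axes are the flange's). Camera axes: x right, y down, z forward; pixel columns grow to the right and rows downward; lengths in m; the calibration is good to about 2 mm. The wrist camera is an equidistant fisheye: a pixel r from the principal point sees the ray r / f radians off the axis. A picture is of the moment at which its call begins: read the wrist's pose just before it. camera_params takes no time and is no camera call.
- workorder.sign_off(): hands the job in; it is judged then, once.
The state is a dict: "clock": time; "joint_positions": joint angles; "qd": joint speeds; "joint_torque": joint torques, N m; "tool_pos": TCP position; "orientation": TCP orientation; "force": force on the tool from outside, world axes, zero at the start; "ft_torque": the same for the moment, N m; "grip_width": finger opening in m; "grasp_force": force on a finger pad.
Only numpy, scipy, OpenCV 4.12 (cv2) and the standard library are available. Lean on these libraries where they do the work, as an engineer would, in place of code of your own. Each camera call takes 0.05 s, during which the arm holds its last target. There are 200 camera calls.

## Task

Collect the specimen pot waiting in the pass box. First make sure by touch that the inner gate is shut: press firmly on its thumb pad under the hood until it is fully down and no longer gives; only then slide the outer lid fully open, lift the pot out and set it down, not dropped, upright in the round steel dish in front. Leave the small brown bottle and the small cover-glass box where they are, and keep the inner gate shut.

Things in the scene. Friction and masses are not known exactly. Their poses are not given: they have to be found in the camera images.
- pass_box: White bench pass box, fixed. Frame: origin on the table under it, x away from the robot, y left, z up. Front part (x -70 to 85 mm) is 80 mm high, with thin lid guides up to z 94: left half (y 0 to 148) is the chamber, right half (y -138 to 0) a solid block over which the lid slides. Behind it a cabinet 250 mm high, x 85 to 165, y -138 to 148.
- chamber (a point): Centre of the chamber's inner floor, 6 mm above the table; box frame (-6, 73, 6) mm. The chamber is 116 mm (x) by 134 mm (y) inside, its walls reach 80 mm above the table; open at the top once the lid is slid away.
- hood_edge (a point): Middle of the lower front edge of the cabinet's overhanging hood; box frame (48, 5, 195) mm. The hood spans the cabinet's width, z 195 to 250 mm. A vertical tool does not fit over the thumb pad under it: come from the front with the tool tilted 35 to 45 degrees from vertical.
- inner_gate (a joint): Opening (m) of the inner gate, an upright steel plate between chamber and cabinet that slides vertically: 0 = shut, fully down, at most 0.03. Starts 0 to 12 mm open. Stays where left. Moving it down takes 4 to 6 N on the pad, so such resistance does not mean shut; at the bottom it stops hard. Shut: below 2 mm. Firm press: over 7 N (aim for 10) for 0.3 s or more while shut.
- gate_pad (a point): Centre of the top face of the gate's grey ribbed thumb pad, 26 x 44 mm, sloping 35 degrees: its outward normal in the box frame is (-0.574, 0, 0.819), toward the robot and up. Box frame x 62, y 55, z 112 mm when shut, higher by the gate's opening. Push along the reverse of the normal; it moves straight down with the gate.
- outer_lid (a joint): Travel (m) of the outer lid, a level steel plate 114 x 146 x 8 mm over the chamber, top face 89 mm above the table. It slides toward the box's -y (right): 0 = closed (start), 0.134 = end stop. Sliding takes about 3 N; it stays where left. Open means over 0.122.
- lid_handle (a point): Middle of the top edge of the lid's grey fin handle: an upright fin 10 mm thick (along the pass box's y), 54 mm long (along its x), 38 mm high above the lid; this point is 127 mm above the table.
- pot: Loose specimen pot with a fixed white cap, standing in the chamber (hidden under the lid at first); 55 mm high, body 44 mm across, cap 48 mm across on the top 13 mm; 25 to 60 g. Origin at the centre of its underside, z up. Grasp across the cap or body, with the fingers to its left and right.
- dish: Round shallow steel dish, fixed, on the table in front of the pass box: 90 mm across, rim 10 mm high, 3 mm wall, floor 3 mm thick. Origin at the centre of its underside.
- oil: Small loose brown bottle with a black cap, 28 mm across, 57 mm high, standing right of the dish; a bystander. Origin at the centre of its underside.
- cover: Small loose cover-glass box, white, 34 x 34 x 17 mm, near the brown bottle; a bystander. Origin at the centre of its underside.

How it is judged:
By the outcome, as a careful person would: the job done as asked, in the order asked, and still so for the second after the job is handed in, with the robot touching nothing.
It also fails if it takes over 67 s, if anything falls off the work surface, if the arm or the gripper's body presses on something with over 40 N, if the wrist force passes 120 N, or if a joint passes its speed limit or range.

## Working session

There is one attempt and no reset: what is moved stays moved. The work goes in short steps, Python scripts to look and compute and a tool call to move; the robot and the scene stay as the last step left them, time stands still between calls to the robot, and variables do not carry over. Pictures are saved under pics/ and viewed, at most 11 in all, crops included, and the job is handed in when it is done.

Besides the shell and the picture viewer there is one more tool, called after "Emit:" in YAML: its name, and indented under it one key for each argument. carry_out: Moves the arm, as the interface text tells. Its arguments: {"type":"object","properties":{"moves":{"type":"array"}},"required":["moves"]}

```bash
mkdir -p pics; python3 - <<'E'
from bench import status, viewer
import cv2, numpy as np
s=status.state(); print(s['clock'],s['tool_pos'],np.round(s['orientation'],3).tolist(),s['grip_width'])
for n in('scene','top'):
    im=viewer.capture(n); cv2.imwrite(f'pics/{n}0.png',im[:,:,::-1])
    p=viewer.camera_params(n); print(n,p['fov_y'],p['cx'],p['cy'],np.round(p['origin'],4).tolist(),np.round(p['orientation'],4).tolist())
p=viewer.camera_params('wrist');print(p)
E
```

```text
0.0 [ 0.24975667 -0.51706658  0.20433803] [[0.901, 0.435, -0.001], [0.435, -0.901, 0.002], [0.0, -0.002, -1.0]] 0.09418360639692894
scene 48.662662787530024 254.5922166820026 193.53352127207484 [-0.0225, 0.6695, 0.6182] [[-0.6422, -0.4416, 0.6265], [-0.7664, 0.3541, -0.536], [0.0149, -0.8244, -0.5659]]
top 45.686930522918736 258.9364964362912 190.06632684356245 [0.4191, 0.2262, 1.0276] [[0.0231, -0.9949, 0.0984], [-0.9997, -0.0243, -0.0105], [0.0128, -0.0981, -0.9951]]
{'fov_y': 65.70646984690485, 'cx': 248.83699983968546, 'cy': 190.77690837916472, 'hand_eye': array([[ 7.00865922e-04, -9.60416765e-01, -2.78566232e-01,
         8.18389693e-02],
       [ 9.99999487e-01,  4.69338433e-04,  8.97829792e-04,
         1.35856811e-03],
       [-7.31548946e-04, -2.78566719e-01,  9.60416601e-01,
        -1.77804109e-01],
       [ 0.00000000e+00,  0.00000000e+00,  0.00000000e+00,
         1.00000000e+00]])}
```

View pics/scene0.png

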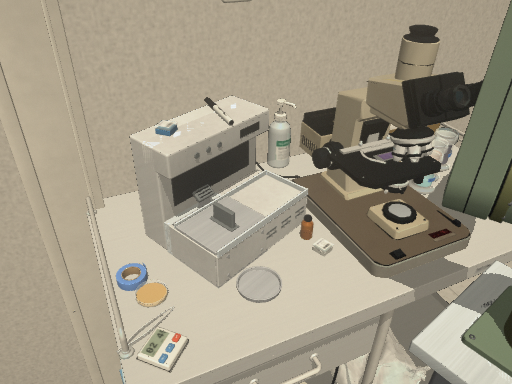

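View pics/top0.png

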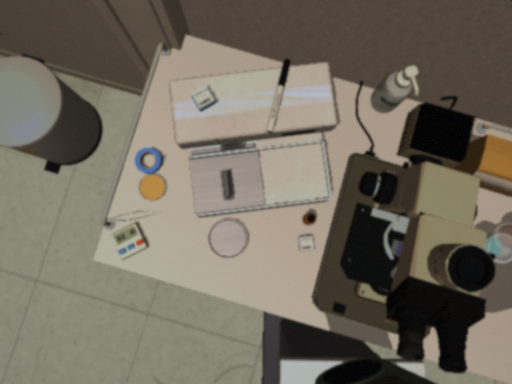

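The scene shows the pass box with the lid fin at (224,213), the gate pad at (204,192) and the dish at (259,284). In the top view the fin is at (228,184), the dish at (229,238), the bottle at (309,217) and the cover box at (306,242). I'll enlarge both next.

```bash
python3 - <<'E'
import cv2
a=cv2.imread('pics/scene0.png')[90:310,120:340]; b=cv2.imread('pics/top0.png')[50:270,150:350]
cv2.imwrite('pics/sc1.png',cv2.resize(a,(600,600),interpolation=cv2.INTER_CUBIC))
cv2.imwrite('pics/tp1.png',cv2.resize(b,None,fx=2.7,fy=2.7,interpolation=cv2.INTER_CUBIC))
E
```

```text
(no output)
```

View pics/sc1.png

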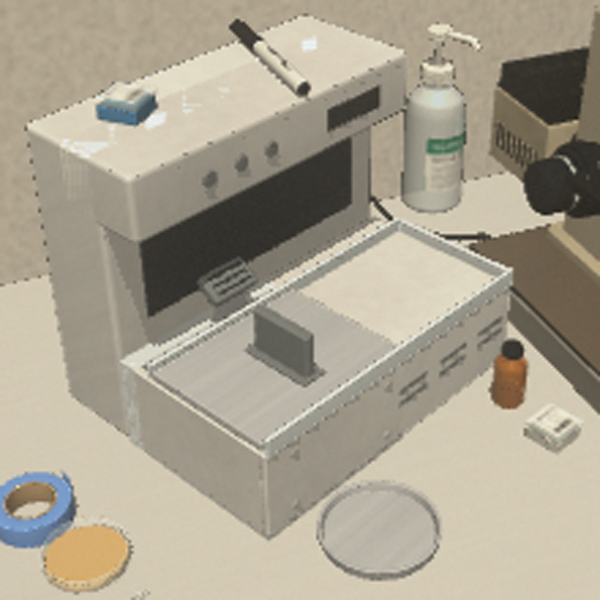

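View pics/tp1.png

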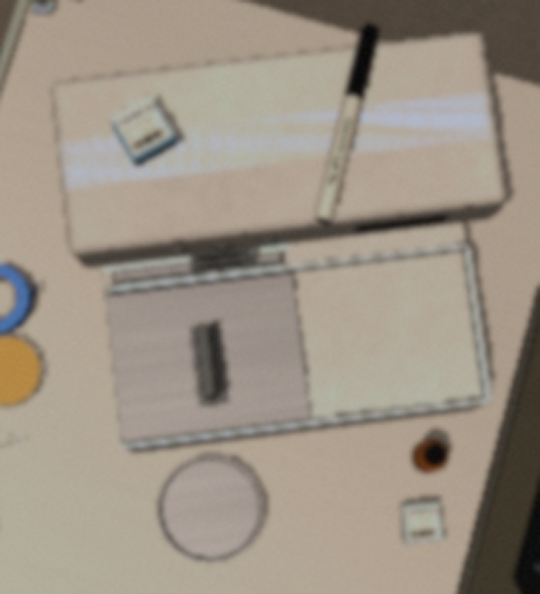

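The crops show the hood corners, guide corners, fin and pad clearly. I'll fit the box pose (x, y, yaw) to the known corners in both views, then cast rays for the rest.

```bash
cat > h.py <<'E'
import numpy as np, cv2
from bench import status, viewer
from scipy.optimize import least_squares
def cam(n):
    p=viewer.camera_params(n); return 192/np.tan(np.radians(p['fov_y']/2)),p['cx'],p['cy'],np.array(p['origin']),np.array(p['orientation'])
C={n:cam(n) for n in('scene','top')}
def proj(n,P):
    f,cx,cy,o,R=C[n]; q=R.T@(np.array(P)-o); return np.array([cx+f*q[0]/q[2],cy+f*q[1]/q[2]])
def ray(n,uv):
    f,cx,cy,o,R=C[n]; d=R@np.array([(uv[0]-cx)/f,(uv[1]-cy)/f,1]); return o,d/np.linalg.norm(d)
def plane(n,uv,z):
    o,d=ray(n,uv); return o+d*(z-o[2])/d[2]
def tri(a,b):
    (o1,d1),(o2,d2)=ray('scene',a),ray('top',b)
    A=sum(np.eye(3)-np.outer(d,d) for d in(d1,d2)); bb=sum((np.eye(3)-np.outer(d,d))@o for o,d in((o1,d1),(o2,d2)))
    P=np.linalg.solve(A,bb); return P,[np.linalg.norm(np.cross(P-o,d))*1000 for o,d in((o1,d1),(o2,d2))]
def S(u,v): return np.array([120+u*220/600,90+v*220/600])
def T(u,v): return np.array([150+u/2.7,50+v/2.7])
def tw(p,P):
    c,s=np.cos(p[2]),np.sin(p[2]); return np.array([p[0]+c*P[0]-s*P[1],p[1]+s*P[0]+c*P[1],P[2]])
E
python3 - <<'E'
from h import *
L=[('scene',S(28,130),(.165,.148,.25)),('scene',S(132,182),(.048,.148,.25)),('scene',S(405,52),(.048,-.138,.25)),('scene',S(305,14),(.165,-.138,.25)),
('scene',S(140,240),(.048,.148,.195)),('scene',S(268,538),(-.07,.148,0)),('scene',S(266,450),(-.07,.148,.094)),('scene',S(512,270),(-.07,-.138,.094)),
('top',T(53,85),(.165,.148,.25)),('top',T(482,34),(.165,-.138,.25)),('top',T(128,448),(-.07,.148,.094)),('top',T(492,402),(-.07,-.138,.094))]
r=least_squares(lambda p:np.concatenate([proj(n,tw(p,P))-uv for n,uv,P in L]),[.5,.2,0],loss='soft_l1')
p=r.x; print('box',p,np.degrees(p[2])); 
for n,uv,P in L: print(n,P,np.round(proj(n,tw(p,P))-uv,1))
inv=lambda P:(np.round(np.array([[np.cos(p[2]),np.sin(p[2])],[-np.sin(p[2]),np.cos(p[2])]])@(P[:2]-p[:2]),4),round(P[2],4))
# fin top
for n,uv in(('scene',S(284,326)),('top',T(208,363))): print('fin z.127',n,inv(plane(n,uv,.127)))
for o in(0,.006,.012): print('pad',o,[np.round((proj(n,tw(p,(.062,.055,.112+o)))-off)*k,0) for n,off,k in(('scene',(120,90),600/220),('top',(150,50),2.7))])
for n,uv in(('scene',S(379,530)),('top',T(213,507))): print('dish',n,plane(n,uv,.008),inv(plane(n,uv,.008)))
print('bottle',plane('top',T(434,453),.057),plane('scene',S(513,348),.057),'cover',plane('top',T(423,520),.017),plane('scene',S(553,423),.017))
E
```

```text
box [0.54439198 0.21121266 0.15283624] 8.756871643710324
scene (0.165, 0.148, 0.25) [-2.2 -2.4]
scene (0.048, 0.148, 0.25) [-0.7 -0.8]
scene (0.048, -0.138, 0.25) [ 3.  -0.8]
scene (0.165, -0.138, 0.25) [ 0.6 -0.8]
scene (0.048, 0.148, 0.195) [-0.6  4.3]
scene (-0.07, 0.148, 0) [1.6 2.3]
scene (-0.07, 0.148, 0.094) [ 0.7 -1.7]
scene (-0.07, -0.138, 0.094) [ 2.1 -0.5]
top (0.165, 0.148, 0.25) [-2.1 -1. ]
top (0.165, -0.138, 0.25) [ 0.2 -1.8]
top (-0.07, 0.148, 0.094) [-3.   1.2]
top (-0.07, -0.138, 0.094) [0.4 0.3]
fin z.127 scene (array([-0.0165,  0.0776]), np.float64(0.127))
fin z.127 top (array([-0.0157,  0.0723]), np.float64(0.127))
pad 0 [array([232., 287.]), array([219., 261.])]
pad 0.006 [array([232., 281.]), array([219., 259.])]
pad 0.012 [array([231., 274.]), array([219., 258.])]
dish scene [0.40963457 0.28450966 0.008     ] (array([-0.122,  0.093]), np.float64(0.008))
dish top [0.41171623 0.2797762  0.008     ] (array([-0.1207,  0.088 ]), np.float64(0.008))
bottle [0.45844554 0.1042547  0.057     ] [0.45585801 0.10667705 0.057     ] cover [0.40517169 0.10757495 0.017     ] [0.40310803 0.11139926 0.017     ]
```

```bash
python3 - <<'E'
from h import *
print('tube',tri((424,32),(467,262))); print('eyepiece',tri((455,98),(452,365)),tri((455,98),(408,355)))
for n,uv in(('top',(467,262)),): print([np.round(plane(n,uv,z),2) for z in(.2,.3,.4,.5)])
print([np.round(plane('scene',(424,30),z),2) for z in(.2,.3,.35,.4)])
E
```

```text
tube (array([ 0.38519533, -0.05696326,  0.43224396]), [np.float64(6.576696524330849), np.float64(6.576696524330761)])
eyepiece (array([ 0.26275044, -0.04545795,  0.35988177]), [np.float64(24.55899049856562), np.float64(24.55899049856562)]) (array([0.25974911, 0.00628227, 0.36735647]), [np.float64(4.613926767108684), np.float64(4.6139267671087065)])
[array([ 0.38, -0.16,  0.2 ]), array([ 0.38, -0.11,  0.3 ]), array([ 0.39, -0.07,  0.4 ]), array([ 0.39, -0.02,  0.5 ])]
[array([ 0.91, -1.02,  0.2 ]), array([ 0.69, -0.61,  0.3 ]), array([ 0.58, -0.41,  0.35]), array([ 0.46, -0.21,  0.4 ])]
```

```bash
cat >> h.py <<'E'
from scipy.spatial.transform import Rotation as Ro
B=np.array([.5444,.2112,.1528])
def box_R(tilt):   # tool z = (sin t,0,-cos t) in box frame, x forward/up
    t=np.radians(tilt); R=np.array([[np.cos(t),0,np.sin(t)],[0,-1,0],[np.sin(t),0,-np.cos(t)]])
    return Ro.from_euler('z',B[2]).as_matrix()@R
def inv(P):
    c,s=np.cos(B[2]),np.sin(B[2]); d=np.array(P)[:2]-B[:2]; return np.array([c*d[0]+s*d[1],-s*d[0]+c*d[1],P[2]])
def go(pts,R=None,s=None):
    s=s or status.state(); R0=np.array(s['orientation']); p0=np.array(s['tool_pos'])
    for P in pts: print('shift',np.round(R0.T@(np.array(P)-p0),4).tolist())
    if R is not None: print('turn',np.round(Ro.from_matrix(R0.T@R).as_rotvec(degrees=True),2).tolist())
def wpix(P,s):
    p=viewer.camera_params('wrist'); H=p['hand_eye']; f=192/np.tan(np.radians(p['fov_y']/2))
    q=np.array(s['orientation']).T@(np.array(P)-s['tool_pos']); c=H[:3,:3].T@(q-H[:3,3])
    r=np.hypot(c[0],c[1]); th=np.arctan2(r,c[2]); return np.array([p['cx'],p['cy']])+f*th*c[:2]/r
def wray(uv,s):
    p=viewer.camera_params('wrist'); H=p['hand_eye']; f=192/np.tan(np.radians(p['fov_y']/2))
    v=np.array(uv)-[p['cx'],p['cy']]; r=np.hypot(*v)+1e-9; th=r/f
    d=H[:3,:3]@np.r_[np.sin(th)*v/r,np.cos(th)]; R=np.array(s['orientation'])
    return R@H[:3,3]+s['tool_pos'],R@d
def wplane(uv,z,s):
    o,d=wray(uv,s); return o+d*(z-o[2])/d[2]
E
python3 - <<'E'
from h import *
go([(.25,-.518,.58),(.45,-.15,.58),(.44,.23,.58),(.44,.23,.40)],box_R(0))
E
```

```text
shift [-0.0001, 0.0001, -0.3756]
shift [0.34, -0.2443, -0.375]
shift [0.4962, -0.5909, -0.3743]
shift [0.4962, -0.5905, -0.1943]
turn [-0.11, 0.0, 17.02]
```

Emit:
carry_out:
  moves:
    - [[0, 0, -0.375], [0, 0, 0], 1]
    - [[0, 0, -0.375], [0, 0, 0], 1]
    - [[0, 0, -0.375], [0, 0, 0], 1]
    - [[0, 0, -0.375], [0, 0, 0], 1]
    - [[0, 0, -0.375], [0, 0, 0], 1]
    - [[0, 0, -0.375], [0, 0, 0], 1]
    - [[0, 0, -0.375], [0, 0, 0], 1]
    - [[0, 0, -0.375], [0, 0, 0], 1]
    - [[0, 0, -0.375], [0, 0, 0], 1]
    - [[0, 0, -0.375], [0, 0, 0], 1]

```text
clock: 0.93
tool_pos: [0.2501, -0.5183, 0.5905]
orientation: [[0.901, 0.435, 0.005], [0.435, -0.9, -0.016], [-0.003, 0.017, -1.0]]
force: [0.9, -0.3, 1.4]
grip_width: 0.0307
grasp_force: 0.0
```

Over the microscope to above the dish.

Emit:
carry_out:
  moves:
    - [[0.34, -0.245, 0], [0, 0, 17], 1]
    - [[0.34, -0.245, 0], [0, 0, 17], 1]
    - [[0.34, -0.245, 0], [0, 0, 17], 1]
    - [[0.34, -0.245, 0], [0, 0, 17], 1]
    - [[0.34, -0.245, 0], [0, 0, 17], 1]
    - [[0.34, -0.245, 0], [0, 0, 17], 1]
    - [[0.34, -0.245, 0], [0, 0, 17], 1]
    - [[0.34, -0.245, 0], [0, 0, 17], 1]
    - [[0.34, -0.245, 0], [0, 0, 17], 1]
    - [[0.34, -0.245, 0], [0, 0, 17], 1]

```text
clock: 1.77
tool_pos: [0.4487, -0.1498, 0.5799]
orientation: [[0.988, 0.152, -0.0], [0.152, -0.988, 0.0], [-0.0, -0.0, -1.0]]
force: [1.1, -0.4, -0.1]
grip_width: 0.0005
grasp_force: 0.0
```

Emit:
carry_out:
  moves:
    - [[0.06, -0.38, 0], [0, 0, 0], 1]
    - [[0.06, -0.38, 0], [0, 0, 0], 1]
    - [[0.06, -0.38, 0], [0, 0, 0], 1]
    - [[0.06, -0.38, 0], [0, 0, 0], 1]
    - [[0.06, -0.38, 0], [0, 0, 0], 1]
    - [[0.06, -0.38, 0], [0, 0, 0], 1]
    - [[0.06, -0.38, 0], [0, 0, 0], 1]
    - [[0.06, -0.38, 0], [0, 0, 0], 1]
    - [[0.06, -0.38, 0], [0, 0, 0], 1]
    - [[0.06, -0.38, 0], [0, 0, 0], 1]

```text
clock: 2.6
tool_pos: [0.4488, 0.2378, 0.5786]
orientation: [[0.987, 0.16, -0.003], [0.16, -0.987, 0.001], [-0.003, -0.001, -1.0]]
force: [0.1, 0.1, -0.2]
grip_width: 0.0004
grasp_force: 0.0
```

Emit:
carry_out:
  moves:
    - [[-0.01, 0, 0.2], [0, 0, 0], 1]
    - [[-0.01, 0, 0.2], [0, 0, 0], 1]
    - [[-0.01, 0, 0.2], [0, 0, 0], 1]
    - [[-0.01, 0, 0.2], [0, 0, 0], 1]
    - [[-0.01, 0, 0.2], [0, 0, 0], 1]
    - [[-0.01, 0, 0.2], [0, 0, 0], 1]
    - [[-0.01, 0, 0.2], [0, 0, 0], 1]

```text
clock: 3.18
tool_pos: [0.4384, 0.2304, 0.3781]
orientation: [[0.988, 0.152, -0.006], [0.152, -0.988, -0.002], [-0.006, 0.001, -1.0]]
force: [0.1, -0.3, 1.1]
grip_width: 0.0007
grasp_force: 0.0
```

```bash
python3 - <<'E'
from h import *
s=status.state(); im=viewer.capture('wrist'); cv2.imwrite('pics/w0.png',im[:,:,::-1])
import pickle; pickle.dump(s,open('s0.pkl','wb')); print(s['tool_pos'],np.round(s['orientation'],3).tolist())
big=cv2.resize(im[:,:,::-1],(800,600),interpolation=cv2.INTER_CUBIC); cv2.imwrite('pics/w0b.png',big)
for k,P in dict(fin=tw(B,(-.016,.075,.127)),dish=(.4107,.282,.008),pad=tw(B,(.062,.055,.112)),hoodL=tw(B,(.048,.148,.195)),g=tw(B,(-.07,.148,.094))).items(): print(k,np.round(wpix(P,s)*800/512))
E
```

```text
[0.43840937 0.23036237 0.37805921] [[0.988, 0.152, -0.006], [0.152, -0.988, -0.002], [-0.006, 0.001, -1.0]]
fin [343. 162.]
dish [341. 251.]
pad [366.  81.]
hoodL [243.  86.]
g [276. 217.]
```

View pics/w0b.png

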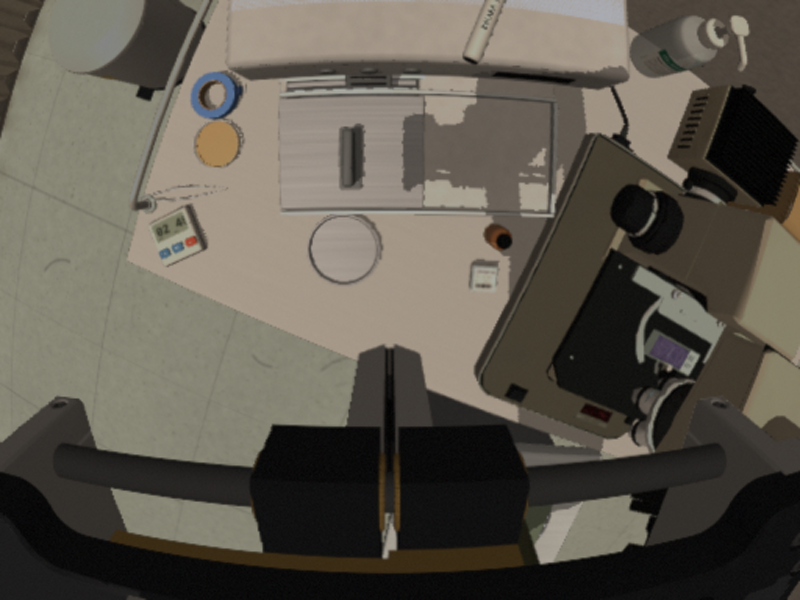

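The wrist view shows the dish at (344,249), the fin at (349,157), the guide front corners at (281,211) and (554,216), and the pad at (383,81). All are within 5 px of the prediction.

```bash
python3 - <<'E'
from h import *
import pickle; s=pickle.load(open('s0.pkl','rb')); k=512/800
for n,uv,z in(('gFL',(281,212),.094),('gFR',(554,215),.094),('gBL',(281,95),.094),('gBR',(557,99),.094),('finF',(347,187),.127),('finB',(345,127),.127),('lidR',(424,150),.089),('padL',(345,80),.112),('padR',(420,80),.112)): 
    print(n,np.round(inv(wplane(np.array(uv)*k,z,s)),4))
for n,uv,z in(('dish',(344.5,249),.008),('bottle',(503,240),.057),('cover',(484,275),.017)): print(n,np.round(wplane(np.array(uv)*k,z,s),4))
print('hood front', [np.round(inv(wplane(np.array(uv)*k,.195,s)),4) for uv in((234,80),(630,80))])
R=box_R(38); go([tw(B,(.062,.052,.112))-R[:,2]*d for d in(.08,.03)],R)
E
```

```text
gFL [-0.0646  0.1421  0.094 ]
gFR [-0.0654 -0.1381  0.094 ]
gBL [0.0543 0.1399 0.094 ]
gBR [ 0.0558 -0.1377  0.094 ]
finF [-0.0393  0.0716  0.127 ]
finB [0.0163 0.073  0.127 ]
lidR [-0.0039 -0.0016  0.089 ]
padL [0.0633 0.0744 0.112 ]
padR [0.0631 0.0041 0.112 ]
dish [0.4133 0.2782 0.008 ]
bottle [0.4606 0.104  0.057 ]
cover [0.4097 0.1074 0.017 ]
hood front [array([0.0539, 0.1555, 0.195 ]), array([ 0.0645, -0.1679,  0.195 ])]
shift [0.1123, -0.0165, 0.2068]
shift [0.143, -0.0166, 0.2463]
turn [0.0, 37.93, -0.01]
```

Emit:
carry_out:
  moves:
    - [[0.05, -0.015, 0.1], [0, 38, 0], 1]
    - [[0.05, -0.015, 0.1], [0, 38, 0], 1]
    - [[0.05, -0.015, 0.1], [0, 38, 0], 1]
    - [[0.05, -0.015, 0.1], [0, 38, 0], 1]
    - [[0.05, -0.015, 0.1], [0, 38, 0], 1]
    - [[0.05, -0.015, 0.1], [0, 38, 0], 1]
    - [[0.112, -0.0155, 0.207], [0, 38, 0], 1]
    - [[0.112, -0.0155, 0.207], [0, 38, 0], 1]
    - [[0.112, -0.0155, 0.207], [0, 38, 0], 1]
    - [[0.112, -0.0155, 0.207], [0, 38, 0], 1]
    - [[0.112, -0.0155, 0.207], [0, 38, 0], 1]

```text
clock: 4.15
tool_pos: [0.5504, 0.2639, 0.1739]
orientation: [[0.779, 0.151, 0.608], [0.12, -0.988, 0.093], [0.615, 0.001, -0.788]]
force: [0.3, -0.2, -0.2]
grip_width: 0.0006
grasp_force: 0.0
```

```bash
python3 - <<'E'
from h import *
s=status.state(); im=viewer.capture('wrist'); cv2.imwrite('pics/w1.png',im[:,:,::-1])
import pickle; pickle.dump(s,open('s1.pkl','wb')); print(inv(s['tool_pos']),s['force'])
cv2.imwrite('pics/w1b.png',cv2.resize(im[:,:,::-1],(800,600),interpolation=cv2.INTER_CUBIC))
for k,P in dict(fin=tw(B,(-.014,.074,.127)),pad=tw(B,(.062,.055,.112)),hood=tw(B,(.048,.055,.195)),tip=s['tool_pos']).items(): print(k,np.round(wpix(P,s)*800/512))
E
```

```text
[0.01396867 0.05114345 0.17387551] [ 0.25410623 -0.16597688 -0.21026918]
fin [341. 440.]
pad [380. 310.]
hood [376. 271.]
tip [386. 366.]
```

View pics/w1b.png

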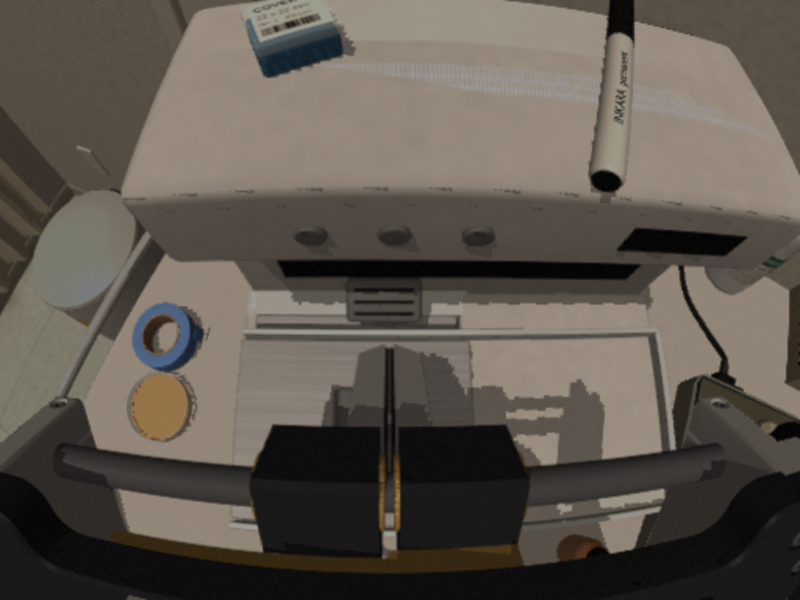

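The pad is at (384,300), about 10 px above the prediction for shut. The hood edge is about 9 px up too, so the box is a few mm further away than fitted. I'll shift the box frame by +3.5 mm in x and -1.5 mm in y.

```bash
cat >> h.py <<'E'
B=np.array([*tw(B,(.0035,-.0015,0))[:2],B[2]])
E
python3 - <<'E'
from h import *
import pickle; s=pickle.load(open('s1.pkl','rb'))
for o in(0,.006,.012): print(o,np.round(wpix(tw(B,(.062,.055,.112+o)),s)*800/512))
print(np.round(wpix(tw(B,(.048,.055,.195)),s)*800/512),np.round(wpix(tw(B,(.048,.055,.25)),s)*800/512),np.round(wpix(tw(B,(-.013,.001,.089)),s)*800/512))
z=np.array(s['orientation'])[:,2]
go([tw(B,(.062,.054,.112+o)) for o in (0.03,.016,0)],s=s)
E
```

```text
0 [382. 304.]
0.006 [382. 301.]
0.012 [382. 297.]
[380. 263.] [377. 183.] [474. 437.]
shift [0.021, -0.0014, 0.0568]
shift [0.0124, -0.0014, 0.0679]
shift [0.0026, -0.0014, 0.0805]
```

Emit:
carry_out:
  moves:
    - [[0.021, -0.001, 0.057], [0, 0, 0], 1]
    - [[0.021, -0.001, 0.057], [0, 0, 0], 1]
    - [[0.021, -0.001, 0.057], [0, 0, 0], 1]
    - [[0.015, -0.001, 0.065], [0, 0, 0], 1]
    - [[0.015, -0.001, 0.065], [0, 0, 0], 1]
    - [[0.015, -0.001, 0.065], [0, 0, 0], 1]

```text
clock: 4.7
tool_pos: [0.5989, 0.2729, 0.1332]
orientation: [[0.778, 0.153, 0.61], [0.12, -0.988, 0.095], [0.617, -0.0, -0.787]]
force: [0.5, 0.4, -0.5]
grip_width: 0.0003
grasp_force: 0.0
```

Emit:
carry_out:
  moves:
    - [[-0.0012, 0, 0.0016], [0, 0, 0], 1]
    - [[-0.0025, 0, 0.0032], [0, 0, 0], 1]
    - [[-0.0037, 0, 0.0047], [0, 0, 0], 1]
    - [[-0.0037, 0, 0.0047], [0, 0, 0], 1]

```text
clock: 5.03
tool_pos: [0.5987, 0.2725, 0.1251]
orientation: [[0.779, 0.153, 0.608], [0.12, -0.988, 0.094], [0.615, 0.0, -0.788]]
force: [0.2, -0.5, -0.3]
grip_width: 0.0006
grasp_force: 0.0
```

Emit:
carry_out:
  moves:
    - [[-0.0012, 0, 0.0016], [0, 0, 0], 1]
    - [[-0.0025, 0, 0.0032], [0, 0, 0], 1]
    - [[-0.0025, 0, 0.0032], [0, 0, 0], 1]

```text
clock: 5.28
tool_pos: [0.5987, 0.2724, 0.1206]
orientation: [[0.78, 0.152, 0.608], [0.12, -0.988, 0.093], [0.615, 0.0, -0.789]]
force: [-0.5, 0.0, -0.4]
grip_width: 0.0007
grasp_force: 0.0
```

Emit:
carry_out:
  moves:
    - [[-0.0012, 0, 0.0016], [0, 0, 0], 1]
    - [[-0.0025, 0, 0.0032], [0, 0, 0], 1]
    - [[-0.0025, 0, 0.0032], [0, 0, 0], 1]

```text
clock: 5.53
tool_pos: [0.5994, 0.2727, 0.1174]
orientation: [[0.778, 0.153, 0.609], [0.12, -0.988, 0.094], [0.616, -0.0, -0.788]]
force: [-0.8, -0.1, 1.4]
grip_width: 0.0003
grasp_force: 0.4
```

Emit:
carry_out:
  moves:
    - [[-0.0006, 0, 0.0008], [0, 0, 0], 1]
    - [[-0.0012, 0, 0.0016], [0, 0, 0], 1]
    - [[-0.0012, 0, 0.0016], [0, 0, 0], 1]

```text
clock: 5.78
tool_pos: [0.5995, 0.2728, 0.1157]
orientation: [[0.778, 0.153, 0.609], [0.12, -0.988, 0.094], [0.616, -0.0, -0.788]]
force: [-0.5, -0.6, 3.0]
grip_width: 0.0006
grasp_force: 1.2
```

Emit:
carry_out:
  moves:
    - [[-0.0006, 0, 0.0008], [0, 0, 0], 1]
    - [[-0.0012, 0, 0.0016], [0, 0, 0], 1]
    - [[-0.0012, 0, 0.0016], [0, 0, 0], 1]

```text
clock: 6.03
tool_pos: [0.5995, 0.2727, 0.1136]
orientation: [[0.778, 0.153, 0.609], [0.12, -0.988, 0.094], [0.616, -0.0, -0.788]]
force: [0.5, -1.1, 2.9]
grip_width: -0.0
grasp_force: 1.2
```

Emit:
carry_out:
  moves:
    - [[-0.0006, 0, 0.0008], [0, 0, 0], 1]
    - [[-0.0012, 0, 0.0016], [0, 0, 0], 1]
    - [[-0.0012, 0, 0.0016], [0, 0, 0], 1]

```text
clock: 6.28
tool_pos: [0.5996, 0.2728, 0.112]
orientation: [[0.778, 0.153, 0.609], [0.12, -0.988, 0.094], [0.617, -0.0, -0.787]]
force: [-3.9, -0.6, 6.7]
grip_width: 0.0004
grasp_force: 3.8
```

Emit:
carry_out:
  moves:
    - [[-0.0006, 0, 0.0008], [0, 0, 0], 1]
    - [[-0.0012, 0, 0.0016], [0, 0, 0], 1]
    - [[-0.0012, 0, 0.0016], [0, 0, 0], 1]

```text
clock: 6.53
tool_pos: [0.5999, 0.2729, 0.1118]
orientation: [[0.777, 0.153, 0.611], [0.12, -0.988, 0.094], [0.618, 0.0, -0.786]]
force: [-12.3, -3.0, 16.7]
grip_width: 0.0005
grasp_force: 10.6
```

Hard stop: 2 mm more of command moved it only 0.2 mm while the force rose to about 20 N. I'll ease slightly and hold.

Emit:
carry_out:
  moves:
    - [[0.0005, 0, -0.0006], [0, 0, 0], 1]
    - [[0.0005, 0, -0.0006], [0, 0, 0], 1]
    - [[0.0005, 0, -0.0006], [0, 0, 0], 1]
    - [[0.0005, 0, -0.0006], [0, 0, 0], 1]
    - [[0.0005, 0, -0.0006], [0, 0, 0], 1]
    - [[0.0005, 0, -0.0006], [0, 0, 0], 1]
    - [[0.0005, 0, -0.0006], [0, 0, 0], 1]
    - [[0.0005, 0, -0.0006], [0, 0, 0], 1]

```text
clock: 7.2
tool_pos: [0.5998, 0.2729, 0.1119]
orientation: [[0.777, 0.153, 0.61], [0.12, -0.988, 0.094], [0.617, 0.0, -0.787]]
force: [-8.9, -3.5, 13.2]
grip_width: 0.0006
grasp_force: 7.8
```

```bash
python3 - <<'E'
from h import *
s=status.state(); print(s['force'],s['tool_pos'],inv(s['tool_pos']))
R=np.array(s['orientation']); p=np.array(s['tool_pos'])
# retreat along tool axis then upright over fin
go([p-.12*R[:,2], tw(B,(-.016,.072,.25)), tw(B,(-.016,.072,.15))],box_R(0))
E
```

```text
[-8.87009401 -3.51527884 13.15982554] [0.59980608 0.27286375 0.11189621] [0.06064613 0.05401214 0.11189621]
shift [-0.0, 0.0, -0.12]
shift [0.025, -0.018, -0.156]
shift [-0.0368, -0.018, -0.0773]
turn [-0.01, -38.13, 0.03]
```

Gate held shut under about 16 N for over 0.6 s. I'll retreat and go upright in front, then turn the gripper half round so the camera side stays clear of the hood.

```bash
python3 - <<'E'
from h import *
go([tw(B,(-.06,.074,.30))],box_R(0)); print(status.state()['joint_positions'])
E
```

```text
shift [0.0212, -0.02, -0.2225]
turn [-0.01, -38.13, 0.03]
[ 20.77938184  10.37344099 112.38372311 -20.9765647   21.01222587
 119.1802781 ]
```

Emit:
carry_out:
  moves:
    - [[0, 0, -0.04], [0, 0, 0], 1]
    - [[0, 0, -0.08], [0, 0, 0], 1]
    - [[0, 0, -0.12], [0, 0, 0], 1]
    - [[0.0212, -0.02, -0.2225], [0, -38.1, 0], -1]
    - [[0.0212, -0.02, -0.2225], [0, -38.1, 0], -1]
    - [[0.0212, -0.02, -0.2225], [0, -38.1, 0], -1]
    - [[0.0212, -0.02, -0.2225], [0, -38.1, 0], -1]
    - [[0.0212, -0.02, -0.2225], [0, -38.1, 0], -1]
    - [[0.0212, -0.02, -0.2225], [0, -38.1, 0], -1]
    - [[0.0212, -0.02, -0.2225], [0, -38.1, 0], -1]

```text
clock: 8.03
tool_pos: [0.4805, 0.2738, 0.2955]
orientation: [[0.989, 0.15, -0.008], [0.15, -0.989, -0.002], [-0.009, 0.001, -1.0]]
force: [-0.9, -1.0, -2.2]
grip_width: 0.0435
grasp_force: 0.0
```

Emit:
carry_out:
  moves:
    - [[0, 0, 0], [0, 0, 84], -1]
    - [[0, 0, 0], [0, 0, 84], -1]
    - [[0, 0, 0], [0, 0, 84], -1]
    - [[0, 0, 0], [0, 0, 84], -1]
    - [[0, 0, 0], [0, 0, 84], -1]
    - [[0, 0, 0], [0, 0, 84], -1]
    - [[0, 0, 0], [0, 0, 84], -1]
    - [[0, 0, 0], [0, 0, 84], -1]
    - [[0, 0, 0], [0, 0, 84], -1]
    - [[0, 0, 0], [0, 0, 84], -1]
    - [[0, 0, 0], [0, 0, 84], -1]
    - [[0, 0, 0], [0, 0, 84], -1]

```text
clock: 9.03
tool_pos: [0.4882, 0.2052, 0.2903]
orientation: [[0.467, -0.884, -0.013], [-0.879, -0.466, 0.099], [-0.094, -0.035, -0.995]]
force: [-0.9, 0.4, -0.0]
grip_width: 0.0938
grasp_force: 0.0
```

```bash
python3 - <<'E'
from h import *
s=status.state(); print(s['joint_positions'],s['tool_pos'],np.round(s['orientation'],2).tolist())
E
```

```text
[  9.66150868   2.2086068   89.26315742   5.73752436  88.33945142
 161.61715023] [0.48820896 0.20520463 0.29033922] [[0.47, -0.88, -0.01], [-0.88, -0.47, 0.1], [-0.09, -0.03, -0.99]]
```

The last joint hit its limit that way, so I'll turn the other way.

Emit:
carry_out:
  moves:
    - [[0, 0, 0], [0, 0, -84], -1]
    - [[0, 0, 0], [0, 0, -84], -1]
    - [[0, 0, 0], [0, 0, -84], -1]
    - [[0, 0, 0], [0, 0, -84], -1]
    - [[0, 0, 0], [0, 0, -84], -1]
    - [[0, 0, 0], [0, 0, -84], -1]
    - [[0, 0, 0], [0, 0, -84], -1]
    - [[0, 0, 0], [0, 0, -84], -1]
    - [[0, 0, 0], [0, 0, -84], -1]
    - [[0, 0, 0], [0, 0, -84], -1]
    - [[0, 0, 0], [0, 0, -84], -1]
    - [[0, 0, 0], [0, 0, -84], -1]

```text
clock: 10.03
tool_pos: [0.4879, 0.2061, 0.2905]
orientation: [[0.925, 0.38, -0.014], [0.379, -0.92, 0.098], [0.025, -0.096, -0.995]]
force: [-0.9, -0.2, -0.0]
grip_width: 0.094
grasp_force: 0.0
```

Emit:
carry_out:
  moves:
    - [[0, 0, 0], [0, 0, -84], -1]
    - [[0, 0, 0], [0, 0, -84], -1]
    - [[0, 0, 0], [0, 0, -84], -1]
    - [[0, 0, 0], [0, 0, -84], -1]
    - [[0, 0, 0], [0, 0, -84], -1]
    - [[0, 0, 0], [0, 0, -84], -1]
    - [[0, 0, 0], [0, 0, -84], -1]
    - [[0, 0, 0], [0, 0, -84], -1]
    - [[0, 0, 0], [0, 0, -84], -1]
    - [[0, 0, 0], [0, 0, -84], -1]
    - [[0, 0, 0], [0, 0, -84], -1]
    - [[0, 0, 0], [0, 0, -84], -1]

```text
clock: 11.03
tool_pos: [0.4879, 0.2061, 0.2904]
orientation: [[-0.281, 0.96, -0.014], [0.955, 0.281, 0.098], [0.098, 0.014, -0.995]]
force: [0.6, 0.5, 0.2]
grip_width: 0.094
grasp_force: 0.0
```

```bash
cat >> h.py <<'E'
def flip_R(): return box_R(0)@np.diag([-1,-1,1.])
E
python3 - <<'E'
from h import *
s=status.state(); print(np.round(s['joint_positions'],1),s['tool_pos'],np.round(s['orientation'],2).tolist())
go([tw(B,(-.016,.074,.30)),tw(B,(-.016,.074,.16))],flip_R())
E
```

```text
[ 9.8  2.2 89.2  5.7 88.4 -6.7] [0.48790866 0.20614975 0.29043913] [[-0.28, 0.96, -0.01], [0.95, 0.28, 0.1], [0.1, 0.01, -1.0]]
shift [0.063, 0.0529, -0.0026]
shift [0.0494, 0.0509, 0.1367]
turn [4.71, -4.01, -82.31]
```

Emit:
carry_out:
  moves:
    - [[0.063, 0.053, -0.0025], [4.7, -4.0, -82.3], -1]
    - [[0.063, 0.053, -0.0025], [4.7, -4.0, -82.3], -1]
    - [[0.063, 0.053, -0.0025], [4.7, -4.0, -82.3], -1]
    - [[0.063, 0.053, -0.0025], [4.7, -4.0, -82.3], -1]
    - [[0.063, 0.053, -0.0025], [4.7, -4.0, -82.3], -1]
    - [[0.063, 0.053, -0.0025], [4.7, -4.0, -82.3], -1]
    - [[0.063, 0.053, -0.0025], [4.7, -4.0, -82.3], -1]
    - [[0.063, 0.053, -0.0025], [4.7, -4.0, -82.3], -1]
    - [[0.063, 0.053, -0.0025], [4.7, -4.0, -82.3], -1]
    - [[0.063, 0.053, -0.0025], [4.7, -4.0, -82.3], -1]
    - [[0.063, 0.053, -0.0025], [4.7, -4.0, -82.3], -1]
    - [[0.063, 0.053, -0.0025], [4.7, -4.0, -82.3], -1]

```text
clock: 12.03
tool_pos: [0.5215, 0.2808, 0.2999]
orientation: [[-0.988, -0.152, -0.0], [-0.152, 0.988, -0.0], [0.0, -0.0, -1.0]]
force: [0.2, 0.0, -0.2]
grip_width: 0.0938
grasp_force: 0.0
```

```bash
python3 - <<'E'
from h import *
s=status.state(); im=viewer.capture('wrist'); print(np.round(s['joint_positions'],1),inv(s['tool_pos']),np.round(s['orientation'],3).tolist())
import pickle; pickle.dump(s,open('s2.pkl','wb'))
cv2.imwrite('pics/w2.png',im[:,:,::-1])
cv2.imwrite('pics/w2b.png',cv2.resize(im[:,:,::-1],(800,600),interpolation=cv2.INTER_CUBIC))
for k,P in dict(finF=tw(B,(-.043,.074,.127)),finB=tw(B,(.011,.074,.127)),dish=(.4133,.278,.008),lidR=tw(B,(-.013,.001,.089))).items(): print(k,np.round(wpix(P,s)*800/512))
go([tw(B,(-.016,.074,.16)),tw(B,(-.016,.074,.098))],flip_R())
E
```

```text
[ 19.9  10.8  78.5   0.   90.7 -78.8] [-0.01552031  0.07372139  0.29994803] [[-0.988, -0.152, -0.0], [-0.152, 0.988, -0.0], [0.0, -0.0, -1.0]]
finF [391. 237.]
finB [391. 304.]
dish [404. 140.]
lidR [306. 265.]
shift [0.0004, 0.0002, 0.14]
shift [0.0004, 0.0002, 0.202]
turn [0.0, -0.02, 0.01]
```

View pics/w2b.png

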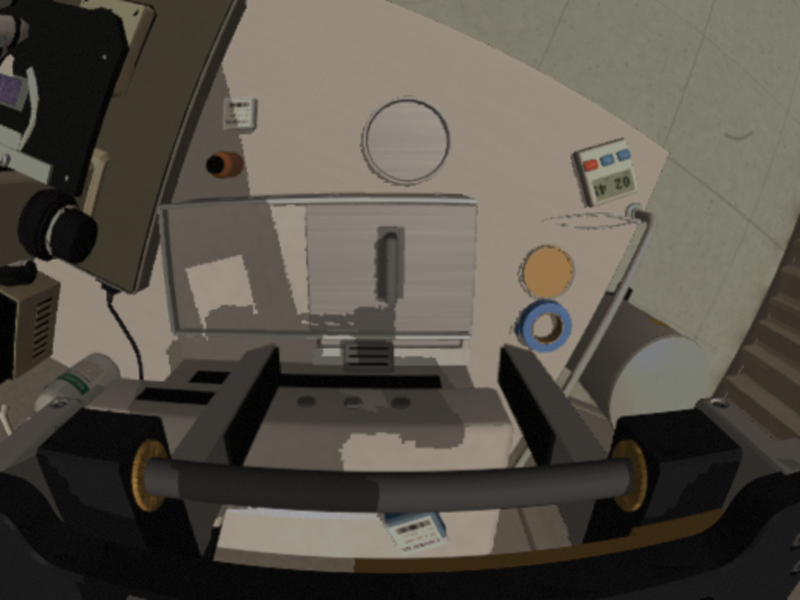

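The fin top runs from (392,233) to (391,302) and the dish is at (406,141). Both match the prediction within 2 px. I'll descend and grip the fin.

Emit:
carry_out:
  moves:
    - [[0, 0, 0.14], [0, 0, 0], -0.5]
    - [[0, 0, 0.14], [0, 0, 0], -0.5]
    - [[0, 0, 0.14], [0, 0, 0], -0.5]
    - [[0, 0, 0.14], [0, 0, 0], -0.5]
    - [[0, 0, 0.17], [0, 0, 0], -0.5]
    - [[0, 0, 0.2], [0, 0, 0], -0.5]
    - [[0, 0, 0.2], [0, 0, 0], -0.5]
    - [[0, 0, 0.2], [0, 0, 0], 1]
    - [[0, 0, 0.2], [0, 0, 0], 1]
    - [[0, 0, 0.2], [0, 0, 0], 1]
    - [[0, 0, 0.2], [0, 0, 0], 1]
    - [[0, 0, 0.2], [0, 0, 0], 1]

```text
clock: 13.08
tool_pos: [0.5243, 0.2815, 0.1032]
orientation: [[-0.989, -0.146, 0.004], [-0.146, 0.989, 0.002], [-0.004, 0.002, -1.0]]
force: [0.7, 0.0, 0.5]
grip_width: 0.0407
grasp_force: 0.0
```

Emit:
carry_out:
  moves:
    - [[0, 0, 0], [0, 0, 0], 1]
    - [[0, 0, 0], [0, 0, 0], 1]
    - [[0, 0, 0], [0, 0, 0], 1]

```text
clock: 13.33
tool_pos: [0.5232, 0.2811, 0.1015]
orientation: [[-0.989, -0.146, 0.001], [-0.146, 0.989, 0.001], [-0.001, 0.001, -1.0]]
force: [-0.2, 1.4, 0.9]
grip_width: 0.0205
grasp_force: 0.0
```

Emit:
carry_out:
  moves:
    - [[0, 0, 0], [0, 0, 0], 1]
    - [[0, 0, 0], [0, 0, 0], 1]
    - [[0, 0, 0], [0, 0, 0], 1]
    - [[0, 0, 0], [0, 0, 0], 1]

```text
clock: 13.67
tool_pos: [0.5229, 0.2814, 0.1011]
orientation: [[-0.989, -0.147, 0.0], [-0.147, 0.989, 0.001], [-0.0, 0.001, -1.0]]
force: [-0.3, 1.1, 0.7]
grip_width: 0.0099
grasp_force: 30.0
```

Emit:
carry_out:
  moves:
    - [[0, -0.006, 0], [0, 0, 0], 1]
    - [[0, -0.015, 0], [0, 0, 0], 1]
    - [[0, -0.025, 0], [0, 0, 0], 1]
    - [[0, -0.035, 0], [0, 0, 0], 1]
    - [[0, -0.045, 0], [0, 0, 0], 1]
    - [[0, -0.055, 0], [0, 0, 0], 1]
    - [[0, -0.065, 0], [0, 0, 0], 1]
    - [[0, -0.075, 0], [0, 0, 0], 1]
    - [[0, -0.085, 0], [0, 0, 0], 1]
    - [[0, -0.095, 0], [0, 0, 0], 1]
    - [[0, -0.105, 0], [0, 0, 0], 1]
    - [[0, -0.115, 0], [0, 0, 0], 1]

```text
clock: 14.67
tool_pos: [0.5402, 0.1662, 0.1012]
orientation: [[-0.989, -0.146, 0.001], [-0.146, 0.989, 0.001], [-0.001, 0.001, -1.0]]
force: [2.5, 4.0, -0.2]
grip_width: 0.0101
grasp_force: 30.0
```

Emit:
carry_out:
  moves:
    - [[0, -0.006, 0], [0, 0, 0], 1]
    - [[0, -0.011, 0], [0, 0, 0], 1]
    - [[0, -0.015, 0], [0, 0, 0], 1]
    - [[0, -0.018, 0], [0, 0, 0], 1]
    - [[0, -0.018, 0], [0, 0, 0], 1]
    - [[0, -0.018, 0], [0, 0, 0], 1]

```text
clock: 15.17
tool_pos: [0.5427, 0.1497, 0.1012]
orientation: [[-0.989, -0.147, 0.001], [-0.147, 0.989, 0.001], [-0.001, 0.001, -1.0]]
force: [1.7, 3.9, 0.2]
grip_width: 0.01
grasp_force: 30.0
```

```bash
python3 - <<'E'
from h import *
s=status.state(); print(inv(s['tool_pos']),s['force'],s['grasp_force'],inv([.5229,.2814,.1]))
E
```

```text
[-0.01450247 -0.05898494  0.1011582 ] [1.66147751 3.87038767 0.15890971] 29.999630749225616 [-0.01406463  0.07415452  0.1       ]
```

Travel is 133 mm. I'll push 3 mm more to feel the end stop, then release and rise.

Emit:
carry_out:
  moves:
    - [[0, -0.002, 0], [0, 0, 0], 1]
    - [[0, -0.003, 0], [0, 0, 0], 1]
    - [[0, -0.003, 0], [0, 0, 0], 1]

```text
clock: 15.42
tool_pos: [0.5427, 0.1497, 0.1012]
orientation: [[-0.989, -0.147, 0.0], [-0.147, 0.989, 0.007], [-0.001, 0.007, -1.0]]
force: [0.9, 12.0, 0.7]
grip_width: 0.01
grasp_force: 30.0
```

Emit:
carry_out:
  moves:
    - [[0, 0.002, 0], [0, 0, 0], 0]
    - [[0, 0.002, 0], [0, 0, 0], 0]
    - [[0, 0.002, 0], [0, 0, 0], 0]
    - [[0, 0.002, 0], [0, 0, 0], 0]
    - [[0, 0.002, -0.04], [0, 0, 0], -0.6]
    - [[0, 0.002, -0.08], [0, 0, 0], -0.6]
    - [[0.02, 0.06, -0.16], [0, 0, 0], -0.6]
    - [[0.03, 0.1, -0.2], [0, 0, 0], -0.6]
    - [[0.03, 0.13, -0.2], [0, 0, 0], -0.6]
    - [[0.03, 0.13, -0.2], [0, 0, 0], -0.6]
    - [[0.03, 0.13, -0.2], [0, 0, 0], -0.6]
    - [[0.03, 0.13, -0.2], [0, 0, 0], -0.6]

```text
clock: 16.42
tool_pos: [0.4947, 0.2725, 0.3041]
orientation: [[-0.989, -0.15, 0.005], [-0.15, 0.989, 0.002], [-0.006, 0.002, -1.0]]
force: [0.2, -0.3, 0.4]
grip_width: 0.0752
grasp_force: 0.0
```

```bash
python3 - <<'E'
from h import *
s=status.state(); im=viewer.capture('wrist'); print(s['tool_pos'],inv(s['tool_pos']),np.round(s['orientation'],3).tolist())
import pickle; pickle.dump(s,open('s3.pkl','wb'))
cv2.imwrite('pics/w3.png',im[:,:,::-1])
cv2.imwrite('pics/w3b.png',cv2.resize(im[:,:,::-1],(800,600),interpolation=cv2.INTER_CUBIC))
E
```

```text
[0.4946506  0.27252249 0.30409221] [-0.0433361   0.06968017  0.30409221] [[-0.989, -0.15, 0.005], [-0.15, 0.989, 0.002], [-0.006, 0.002, -1.0]]
```

View pics/w3b.png

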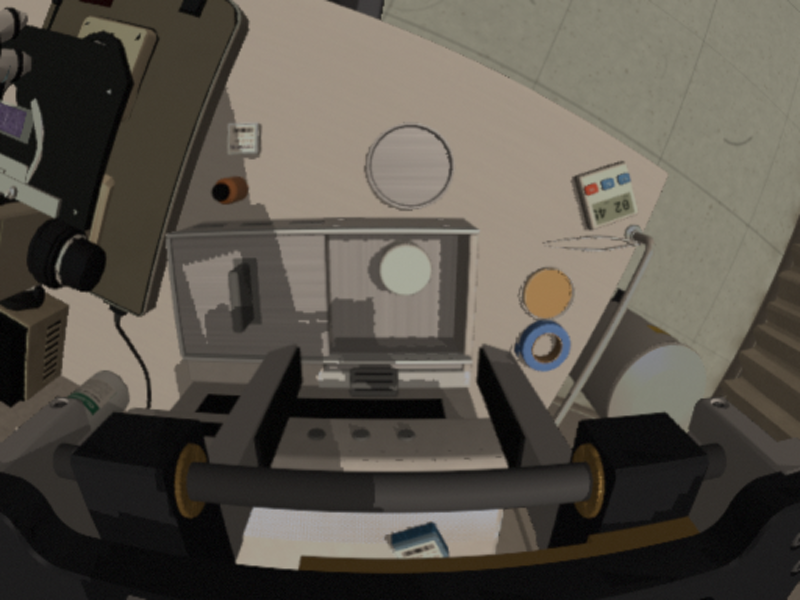

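The lid is fully open and the pot cap is centred at (405,270). The dish is at (409,166).

```bash
python3 - <<'E'
from h import *
import pickle; s=pickle.load(open('s3.pkl','rb')); k=.64
im=cv2.imread('pics/w3.png'); hsv=cv2.cvtColor(im,cv2.COLOR_BGR2HSV)
def comp(m,uv):
    n,l,st,c=cv2.connectedComponentsWithStats(m.astype(np.uint8)); i=l[int(uv[1]),int(uv[0])]; return c[i],st[i]
g=im[172,259].astype(int); m=(np.abs(im.astype(int)-g).max(2)<25); c,st=comp(m,(259,172)); print('cap',c/k,st)
P=wplane(c,.061,s); print('pot',P,inv(P)); 
for uv in((379,270),(431,270),(405,243),(405,296)): print(np.round(inv(wplane(np.array(uv)*k,.061,s)),4))
for uv in((366,166),(452,166),(409,122),(409,210)): print('dish',np.round(wplane(np.array(uv)*k,.01,s),4))
for n,uv in(('chL',(468,300)),('chR',(328,300))): print(n,np.round(inv(wplane(np.array(uv)*k,.08,s)),4))
print('dish c',wplane(np.array((409,166))*k,.01,s))
E
```

```text
cap [405.43314873 269.49367089] [244 157  32  32 790]
pot [0.50777187 0.28912455 0.061     ] [-0.02784078  0.08409166  0.061     ]
[-0.0274  0.0595  0.061 ]
[-0.0274  0.1079  0.061 ]
[-0.0528  0.0835  0.061 ]
[-0.0022  0.0839  0.061 ]
dish [0.4194 0.237  0.01  ]
dish [0.4057 0.3224 0.01  ]
dish [0.3687 0.2727 0.01  ]
dish [0.4572 0.2866 0.01  ]
chL [-0.0039  0.1408  0.08  ]
chR [-0.0041  0.0134  0.08  ]
dish c [0.41292373 0.27956944 0.01      ]
```

```bash
python3 - <<'E'
from h import *
go([(.5077,.2891,.13),(.5077,.2891,.036)],flip_R())
E
```

```text
shift [-0.0156, 0.0164, 0.1717]
shift [-0.0155, 0.0164, 0.2657]
turn [-0.02, 0.1, -0.23]
```

Emit:
carry_out:
  moves:
    - [[-0.0155, 0.0165, 0.04], [0, 0, -0.2], -0.5]
    - [[-0.0155, 0.0165, 0.08], [0, 0, -0.2], -0.5]
    - [[-0.0155, 0.0165, 0.12], [0, 0, -0.2], -0.5]
    - [[-0.0155, 0.0165, 0.15], [0, 0, -0.2], -0.5]
    - [[-0.0155, 0.0165, 0.17], [0, 0, -0.2], -0.5]
    - [[-0.0155, 0.0165, 0.19], [0, 0, -0.2], -0.5]
    - [[-0.0155, 0.0165, 0.205], [0, 0, -0.2], -0.5]
    - [[-0.0155, 0.0165, 0.22], [0, 0, -0.2], -0.5]
    - [[-0.0155, 0.0165, 0.22], [0, 0, -0.2], -0.5]
    - [[-0.0155, 0.0165, 0.22], [0, 0, -0.2], -0.5]

```text
clock: 17.3
tool_pos: [0.5053, 0.2865, 0.0782]
orientation: [[-0.989, -0.148, -0.006], [-0.148, 0.989, -0.002], [0.006, -0.001, -1.0]]
force: [-0.0, -0.8, 0.0]
grip_width: 0.0703
grasp_force: 0.0
```

```bash
python3 - <<'E'
from h import *
s=status.state(); print(s['force'],s['grip_width'],inv(s['tool_pos'])); go([(.5077,.2891,.035)],flip_R())
E
```

```text
[-0.01416539 -0.76987654  0.01388348] 0.07029860972166996 [-0.03063162  0.08190161  0.07815082]
shift [-0.003, 0.0022, 0.0431]
turn [-0.08, -0.34, -0.24]
```

Emit:
carry_out:
  moves:
    - [[-0.001, 0.002, 0.01], [0, 0, -0.2], -0.5]
    - [[-0.001, 0.002, 0.022], [0, 0, -0.2], -0.5]
    - [[-0.001, 0.002, 0.033], [0, 0, -0.2], -0.5]
    - [[-0.001, 0.002, 0.041], [0, 0, -0.2], -0.5]
    - [[-0.001, 0.002, 0.041], [0, 0, -0.2], -0.5]
    - [[-0.001, 0.002, 0.041], [0, 0, -0.2], 1]
    - [[-0.001, 0.002, 0.041], [0, 0, -0.2], 1]
    - [[-0.001, 0.002, 0.041], [0, 0, -0.2], 1]
    - [[-0.001, 0.002, 0.041], [0, 0, -0.2], 1]
    - [[-0.001, 0.002, 0.041], [0, 0, -0.2], 1]
    - [[-0.001, 0.002, 0.041], [0, 0, -0.2], 1]
    - [[-0.001, 0.002, 0.041], [0, 0, -0.2], 1]

```text
clock: 18.3
tool_pos: [0.5083, 0.2917, 0.0408]
orientation: [[-0.988, -0.153, 0.001], [-0.153, 0.988, 0.001], [-0.002, 0.001, -1.0]]
force: [0.7, -0.5, 2.4]
grip_width: 0.047
grasp_force: 30.0
```

Emit:
carry_out:
  moves:
    - [[0, 0, 0], [0, 0, 0], 1]
    - [[0, 0, 0], [0, 0, 0], 1]

```text
clock: 18.47
tool_pos: [0.5084, 0.2917, 0.0408]
orientation: [[-0.988, -0.153, 0.001], [-0.153, 0.988, 0.001], [-0.002, 0.001, -1.0]]
force: [-0.6, 0.2, 3.2]
grip_width: 0.0473
grasp_force: 30.0
```

Emit:
carry_out:
  moves:
    - [[0, 0, -0.005], [0, 0, 0], 1]
    - [[0, 0, -0.015], [0, 0, 0], 1]
    - [[0, 0, -0.03], [0, 0, 0], 1]
    - [[0, 0, -0.03], [0, 0, 0], 1]
    - [[0, 0, -0.03], [0, 0, 0], 1]

```text
clock: 18.88
tool_pos: [0.5087, 0.2917, 0.0713]
orientation: [[-0.988, -0.153, 0.002], [-0.153, 0.988, 0.002], [-0.003, 0.001, -1.0]]
force: [1.0, -0.1, -0.5]
grip_width: 0.0468
grasp_force: 30.0
```

Emit:
carry_out:
  moves:
    - [[0, 0, -0.02], [0, 0, 0], 1]
    - [[0, 0, -0.045], [0, 0, 0], 1]
    - [[0, 0, -0.07], [0, 0, 0], 1]
    - [[0, 0, -0.09], [0, 0, 0], 1]
    - [[0, 0, -0.09], [0, 0, 0], 1]
    - [[0, 0, -0.09], [0, 0, 0], 1]
    - [[0, 0, -0.09], [0, 0, 0], 1]

```text
clock: 19.47
tool_pos: [0.5065, 0.2908, 0.1581]
orientation: [[-0.988, -0.153, -0.003], [-0.153, 0.988, -0.0], [0.003, 0.0, -1.0]]
force: [-0.6, -0.3, -1.1]
grip_width: 0.0472
grasp_force: 30.0
```

```bash
python3 - <<'E'
from h import *
s=status.state(); im=viewer.capture('wrist'); print(s['force'],s['grip_width'],s['grasp_force'],s['tool_pos'])
im2=viewer.capture('scene')
cv2.imwrite('pics/w4.png',cv2.hconcat([cv2.resize(im[150:340,120:380,::-1],(400,292)),cv2.resize(im2[100:300,130:340,::-1],(400,380))[44:336]]))
go([(.413,.2795,.13),(.413,.2795,.06),(.413,.2795,.038)],flip_R())
E
```

```text
[-0.58448278 -0.34439276 -1.1012138 ] 0.047216354241449224 29.999943409929983 [0.50654958 0.2908134  0.15810832]
shift [0.0937, 0.0033, 0.0279]
shift [0.0934, 0.0033, 0.0979]
shift [0.0933, 0.0033, 0.1199]
turn [-0.01, -0.24, 0.06]
```

View pics/w4.png

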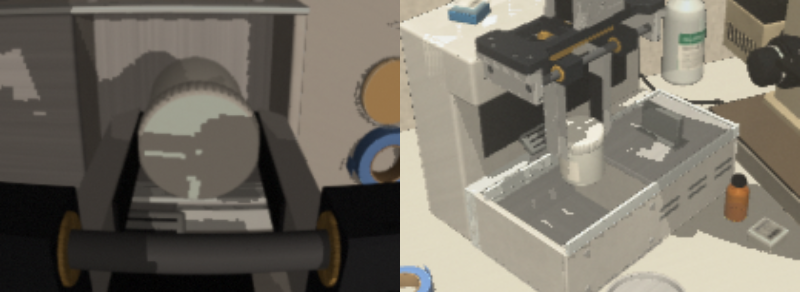

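The pot is held by the cap, upright and clear of the chamber at about 1 N. I'll carry it over the dish.

Emit:
carry_out:
  moves:
    - [[0.01, 0.0005, 0], [0, 0, 0], 1]
    - [[0.025, 0.001, 0], [0, 0, 0], 1]
    - [[0.04, 0.0015, 0], [0, 0, 0], 1]
    - [[0.055, 0.002, 0], [0, 0, 0], 1]
    - [[0.07, 0.0025, 0], [0, 0, 0], 1]
    - [[0.085, 0.003, 0], [0, 0, 0], 1]
    - [[0.0935, 0.0033, 0], [0, 0, 0], 1]
    - [[0.0935, 0.0033, 0], [0, 0, 0], 1]
    - [[0.0935, 0.0033, 0.015], [0, 0, 0], 1]
    - [[0.0935, 0.0033, 0.03], [0, 0, 0], 1]
    - [[0.0935, 0.0033, 0.03], [0, 0, 0], 1]
    - [[0.0935, 0.0033, 0.03], [0, 0, 0], 1]

```text
clock: 20.57
tool_pos: [0.4144, 0.2799, 0.1292]
orientation: [[-0.988, -0.153, -0.002], [-0.153, 0.988, -0.0], [0.002, 0.0, -1.0]]
force: [0.1, 0.1, 0.3]
grip_width: 0.0473
grasp_force: 30.0
```

```bash
python3 - <<'E'
from h import *
s=status.state(); im=viewer.capture('top'); im2=viewer.capture('scene'); print(s['force'],s['grip_width'],s['tool_pos'])
cv2.imwrite('pics/w5.png',cv2.hconcat([cv2.resize(im[190:280,170:290,::-1],(400,300)),cv2.resize(im2[200:320,190:350,::-1],(400,300))]))
go([(.413,.2795,.06),(.413,.2795,.038)],flip_R())
E
```

```text
[0.13420102 0.05061532 0.30382573] 0.047272007552430266 [0.41441052 0.27990307 0.1291711 ]
shift [0.0028, -0.0006, 0.0706]
shift [0.0028, -0.0006, 0.0926]
turn [0.06, 0.06, 0.05]
```

View pics/w5.png

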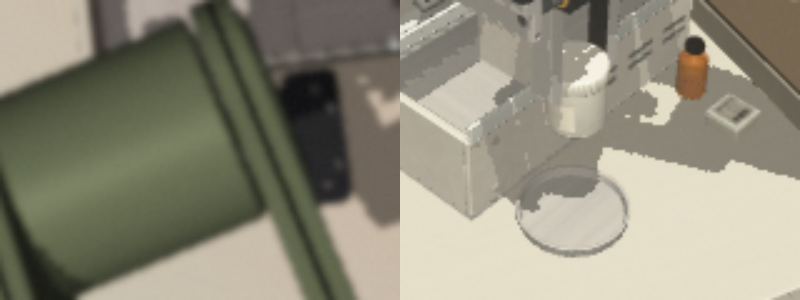

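The pot is upright in the fingers above the dish, whose centre is at (572,210) in the right half. I'll lower it gently.

Emit:
carry_out:
  moves:
    - [[0.001, 0, 0.015], [0, 0, 0], 1]
    - [[0.001, 0, 0.03], [0, 0, 0], 1]
    - [[0.001, 0, 0.045], [0, 0, 0], 1]
    - [[0.001, 0, 0.055], [0, 0, 0], 1]
    - [[0.001, 0, 0.065], [0, 0, 0], 1]
    - [[0.001, 0, 0.075], [0, 0, 0], 1]
    - [[0.001, 0, 0.08], [0, 0, 0], 1]
    - [[0.001, 0, 0.084], [0, 0, 0], 1]
    - [[0.001, 0, 0.084], [0, 0, 0], 1]
    - [[0.001, 0, 0.084], [0, 0, 0], 1]
    - [[0.001, 0, 0.084], [0, 0, 0], 1]

```text
clock: 21.58
tool_pos: [0.4144, 0.2804, 0.0466]
orientation: [[-0.988, -0.153, 0.001], [-0.153, 0.988, 0.001], [-0.001, 0.001, -1.0]]
force: [0.6, -0.6, -0.4]
grip_width: 0.0469
grasp_force: 30.0
```

Emit:
carry_out:
  moves:
    - [[0, 0, 0.001], [0, 0, 0], 1]
    - [[0, 0, 0.002], [0, 0, 0], 1]
    - [[0, 0, 0.002], [0, 0, 0], 1]
    - [[0, 0, 0.002], [0, 0, 0], 1]

```text
clock: 21.92
tool_pos: [0.4139, 0.2802, 0.0442]
orientation: [[-0.988, -0.153, 0.0], [-0.153, 0.988, 0.001], [-0.0, 0.001, -1.0]]
force: [0.9, 0.4, 0.6]
grip_width: 0.047
grasp_force: 30.0
```

Emit:
carry_out:
  moves:
    - [[0, 0, 0.001], [0, 0, 0], 1]
    - [[0, 0, 0.002], [0, 0, 0], 1]
    - [[0, 0, 0.003], [0, 0, 0], 1]
    - [[0, 0, 0.003], [0, 0, 0], 1]
    - [[0, 0, 0.003], [0, 0, 0], 1]

```text
clock: 22.33
tool_pos: [0.4138, 0.2801, 0.0409]
orientation: [[-0.988, -0.153, -0.0], [-0.153, 0.988, 0.001], [0.0, 0.001, -1.0]]
force: [0.6, 0.1, 0.1]
grip_width: 0.0473
grasp_force: 30.0
```

Emit:
carry_out:
  moves:
    - [[0, 0, 0.001], [0, 0, 0], 1]
    - [[0, 0, 0.0015], [0, 0, 0], 1]
    - [[0, 0, 0.0015], [0, 0, 0], 1]
    - [[0, 0, 0.0015], [0, 0, 0], 1]

```text
clock: 22.67
tool_pos: [0.4139, 0.2802, 0.0396]
orientation: [[-0.988, -0.153, -0.0], [-0.153, 0.988, 0.001], [-0.0, 0.001, -1.0]]
force: [0.5, 0.1, 0.1]
grip_width: 0.0468
grasp_force: 30.0
```

Emit:
carry_out:
  moves:
    - [[0, 0, 0.0007], [0, 0, 0], 1]
    - [[0, 0, 0.0015], [0, 0, 0], 1]
    - [[0, 0, 0.0015], [0, 0, 0], 1]
    - [[0, 0, 0.0015], [0, 0, 0], 1]

```text
clock: 23.0
tool_pos: [0.4138, 0.2802, 0.038]
orientation: [[-0.988, -0.153, -0.0], [-0.153, 0.988, 0.001], [0.0, 0.001, -1.0]]
force: [-0.5, 0.3, -0.4]
grip_width: 0.047
grasp_force: 30.0
```

Emit:
carry_out:
  moves:
    - [[0, 0, 0.0005], [0, 0, 0], 1]
    - [[0, 0, 0.001], [0, 0, 0], 1]
    - [[0, 0, 0.001], [0, 0, 0], 1]
    - [[0, 0, 0.001], [0, 0, 0], 1]

```text
clock: 23.33
tool_pos: [0.4142, 0.2803, 0.0378]
orientation: [[-0.988, -0.153, 0.001], [-0.153, 0.988, 0.001], [-0.001, 0.001, -1.0]]
force: [-2.0, -1.8, 4.9]
grip_width: 0.0473
grasp_force: 30.0
```

Contact came at exactly the expected height (5 N). I'll release and rise.

Emit:
carry_out:
  moves:
    - [[0, 0, -0.0005], [0, 0, 0], -0.5]
    - [[0, 0, -0.0005], [0, 0, 0], -0.5]
    - [[0, 0, -0.0005], [0, 0, 0], -0.5]
    - [[0, 0, -0.0005], [0, 0, 0], -0.5]
    - [[0, 0, -0.0005], [0, 0, 0], -0.5]
    - [[0, 0, -0.0005], [0, 0, 0], -0.5]
    - [[0, 0, -0.02], [0, 0, 0], -0.5]
    - [[0, 0, -0.05], [0, 0, 0], -0.5]
    - [[0, 0, -0.09], [0, 0, 0], -0.5]
    - [[0, 0, -0.13], [0, 0, 0], -0.5]
    - [[0, 0, -0.17], [0, 0, 0], -0.5]
    - [[0, 0, -0.2], [0, 0, 0], -0.5]

```text
clock: 24.33
tool_pos: [0.4147, 0.2805, 0.2409]
orientation: [[-0.988, -0.153, 0.004], [-0.153, 0.988, 0.003], [-0.004, 0.002, -1.0]]
force: [0.4, 1.0, 0.2]
grip_width: 0.0705
grasp_force: 0.0
```

Emit:
carry_out:
  moves:
    - [[0, 0, -0.04], [0, 0, 0], -0.5]
    - [[0, 0, -0.06], [0, 0, 0], -0.5]
    - [[0, 0, -0.06], [0, 0, 0], -0.5]
    - [[0, 0, -0.06], [0, 0, 0], -0.5]
    - [[0, 0, -0.06], [0, 0, 0], -0.5]

```text
clock: 24.75
tool_pos: [0.4131, 0.2796, 0.2954]
orientation: [[-0.988, -0.153, -0.002], [-0.153, 0.988, -0.0], [0.002, 0.0, -1.0]]
force: [-0.2, 0.1, -0.6]
grip_width: 0.0704
grasp_force: 0.0
```

```bash
python3 - <<'E'
from h import *
s=status.state(); a=viewer.capture('scene'); b=viewer.capture('wrist'); print(s['clock'],s['force'],s['tool_pos'])
cv2.imwrite('pics/f.png',cv2.hconcat([cv2.resize(a[:,:,::-1][100:310,120:340],(400,382)),cv2.resize(b[:,:,::-1],(400,300))[:300].copy() if 0 else cv2.copyMakeBorder(cv2.resize(b[:,:,::-1],(400,300)),0,82,0,0,cv2.BORDER_CONSTANT)]))
E
```

```text
24.75 [-0.22097981  0.09416121 -0.6393668 ] [0.41307606 0.27960593 0.29543708]
```

View pics/f.png

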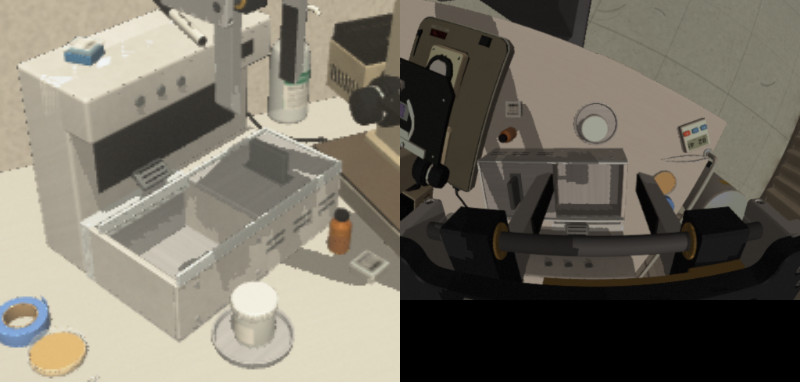

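The pot stands upright in the dish at (254,325). The lid is open, the gate pad is down at (150,175), and the bottle and cover box haven't moved. Handing in.

```bash
python3 -c "
from bench import workorder
print(workorder.sign_off())"
```

```text
the job is handed in; nothing more can be done
None
```

The job is handed in: I pressed the inner gate shut to its hard stop (about 16 N held for 0.6 s), then slid the lid open to its end stop and set the pot upright in the dish; the bottle and cover box were left alone, and it took about 25 s of the 67 s allowed.

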